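Tuck the tin box's cover under its lip

ROBOT

A 7-joint arm with a two-finger parallel gripper is mounted at the origin on a cart in front of the work surface, level with it; the furniture and walls round the work are solid. World frame = base frame: x ahead of the robot, y to its left, z up, the work surface at z = 0. Lengths are in mm, angles in rad, forces in N, time in s.
With the tool pointing down it reaches from about 400 to 875 mm from the base axis. Payload 4.4 kg.
Tool frame: the origin (TCP) lies at the very end of the fingers, on their centre line; the grasp point (between the pads) lies 19 mm behind it (ctrl.grasp_offset is the distance from the TCP to the grasp point, in mm); z points along the fingers, y is the line along which they close (so a half turn about z gives the same grasp; the last joint's range is limited). The gripper opens to 85 mm and grips with 20 to 120 N. Pads are 22 mm wide; open, the fingers measure 114 mm over their backs; the gripper's body (76 mm by 85 mm) begins 54 mm behind the grasp point. The pads swing forward as they close: fully open they stand 13 mm farther back than shut.
Start: joints at [1.151, 0.628, 0.038, 1.517, -0.027, 0.996, -0.02], TCP at [225.23, -609.745, 231.313] pointing down, gripper open.
Joint ranges: [-3.06, 3.06], [-0.37, 2.12], [-1.25, 1.32], [0.18, 2.47], [-1.1, 4.24], [0.23, 1.98], [-2.94, 2.94]. Speed limits (rad/s): [2.57, 2.57, 3.14, 3.14, 3.14, 3.14, 3.14].

INTERFACE

Orientations are given as [roll, pitch, yaw] about the fixed x, y, z axes, in that order (R = Rz(yaw) Ry(pitch) Rx(roll)).
In Python, from cell import status, cams, ctrl gives the robot as it stands.
- The arm moves only by the tool move_arm, never from a script. Its argument "plan" is a list of rows, each a list of 3 entries, a list of its own where there are three numbers: the shift along the world's x, y, z in mm, then the turn, a rotation vector about the world's x, y, z in degrees, then the opening, from 0 (shut) to 1 (fully open). In form: [[[x, y, z], [wx, wy, wz], gripper], ...]. A call has 1 to 10 rows; each row shifts and turns the commanded pose from where the row before left it; what a row does not reach is not made up. A row lasts 1/8 s, in which the tool goes at most 62.5 mm and 10.7 degrees, less where a joint would pass 70% of its speed; a pose out of reach is approached as far as the arm can. A call with a gripper value outside its range is refused whole. The fingers move at their own pace and stop on an object; the grip force is fixed at half the most. Time passes only in rows, so rows that do not move let the fingers close. It gives the time, the measured TCP pose, the force, the opening and the grip force at its end, in the units of the state.
- status.read_state(): the state, without advancing time (a new reading comes with each control period).
- cams.get_image(name): name is "scene" or "top" or "wrist"; returns the picture (420x560x3 uint8, blue, green, red); there is no depth.
- cams.camera_params(name): a dict with "K" (3x3 intrinsics, pixels), "pose" (4x4, takes a point from camera to world coordinates); the wrist camera has in their place "tool_from_camera" (4x4, takes a point from camera to tool coordinates, whose origin is the TCP and whose axes are the flange's). Camera axes: x right, y down, z forward; pixel columns grow to the right and rows downward; lengths in mm; the calibration is good to about 2 mm. The wrist camera is an equidistant fisheye: a pixel r from the principal point sees the ray r / f radians off the axis. A picture is of the moment at which its call begins: read the wrist's pose just before it. camera_params takes no time and is no camera call.
- ctrl.finish_job(): hands the job in; it is judged then, once.
The state is a dict: "clock": time; "qpos": joint angles; "qd": joint speeds; "tau": joint torques, N m; "eef_pos": TCP position; "tool_rot": TCP orientation; "force": force on the tool from outside, world axes, zero at the start; "torque": the same for the moment, N m; "width": finger opening in mm; "gripper_force": force on a finger pad.
Only numpy, scipy, OpenCV 4.12 (cv2) and the standard library are available. Lean on these libraries where they do the work, as an engineer would, in place of code of your own. Each camera call takes 0.05 s, during which the arm holds its last target. There are 200 camera calls.

TASK

Close the small wooden box of tins: with your fingertips fold its standing cover over and down, and push it forward by its rib until its free edge is tucked fully home beneath the steel lip, so that it stays shut when you let go. Use light pushes only: do not pinch or lift anything, do not shove the box about, and leave the salt shaker, the tin and the jar beside it where they are.

Things in the scene. Friction and masses are not known exactly. Their poses are not given: they have to be found in the camera images.
- tin_box: Loose wooden box with two tins in it, 150 (x) x 200 (y) x 56 mm, about 2 kg; slides on the worktop if pushed with over about 10 N. Origin: centre of its underside; z up, x from the hinge side (nearer the robot) to the lip side. Front wall inside at x = 67 mm. Cheeks that hold the hinge slots rise to 70 mm at y = +/-92 to 100 mm, x = -75 to -29 mm.
- cover (a joint): Angle of the wooden cover about its hinge pin, rad: 0 flat, pi/2 upright, more leans back from the lip; range -0.08 (pressed down) to 2.1. Panel 5 mm thick, 176 mm wide. A spring (0.08 N m/rad, rest at 1.7 rad) lifts it open again unless its edge is beneath the lip; tucked, it rests up against the lip at about 0.05 rad; on top of the lip it reads over 0.1.
- runner (a joint): How far the hinge pin with the cover has slid in its slots toward the lip (+x of the box), m: 0 fully back, 0.024 fully home (stop). Stays where left, takes about 3.5 N to move. With the cover flat, its free edge is 7 mm short of the lip at 0 and 17 mm beneath it at 0.024; folded with the runner beyond 0.006 it lands on top of the lip.
- hinge_line (a point): Middle of the cover's hinge pin, on its axis, 59.5 mm above the worktop; moves with the runner (at box x = -65 mm when the runner is at 0). The cover's mid-plane passes through the axis. Axes as the box's.
- rib (a point): Middle of the hinge-side face of the finger rib on the cover's outer (upper when shut) face. Rib 110 mm long parallel to the hinge, 8 mm thick (60 to 68 mm from the hinge axis), 11 mm high; this point is 5.5 mm above the face. Fingertips between hinge and rib can press the cover down and push the rib toward the lip. Axes turn with the cover: x hinge to free edge, z out of the outer face.
- free_edge (a point): Middle of the cover's free edge, 105 mm from the hinge axis, half-way through its thickness; the edge to be tucked.
- lip_edge (a point): Middle of the steel lip's hinge-side edge, on its underside (box x = 47, z = 67 mm). The lip is 120 mm wide along y, 4 mm thick, and reaches back over the box from the front wall. Axes as the box's.
- shaker: Bystander: salt shaker, 44 mm across, 90 mm tall, beside the box; origin centre of the underside.
- low_tin: Bystander: low green tin, 75 mm across, 58 mm tall, beside the box; origin centre of the underside.
- jar: Bystander: honey jar with a green lid, 68 mm across, 84 mm tall, beside the box; origin centre of the underside.

How it is judged:
By the outcome, as a careful person would: the job done as asked, in the order asked, and still so for the second after the job is handed in, with the robot touching nothing.
It also fails if it takes over 35 s, if anything falls off the work surface, if the arm or the gripper's body presses on something with over 40 N, if the wrist force passes 120 N, or if a joint passes its speed limit or range.

## Working session

There is one attempt and no reset: what is moved stays moved. The work goes in short steps, Python scripts to look and compute and a tool call to move; the robot and the scene stay as the last step left them, time stands still between calls to the robot, and variables do not carry over. Pictures are saved under pics/ and viewed, at most 10 in all, crops included, and the job is handed in when it is done.

Besides the shell and the picture viewer there is one more tool, called after "Call:" by a JSON object that holds its "name" and its "arguments", one argument or row to a line. move_arm: Moves the arm, as the interface text tells. Its arguments: {"type":"object","properties":{"plan":{"type":"array","items":{"type":"array"}}},"required":["plan"]}

```bash
mkdir -p pics; ls; python3 - <<'E'
from cell import status,cams,ctrl
import cv2,numpy as np
np.set_printoptions(suppress=True,precision=4)
s=status.read_state();print(s)
for n in ("scene","top"):
    cv2.imwrite(f"pics/{n}0.png",cams.get_image(n)); p=cams.camera_params(n);print(n,p["K"],p["pose"])
print(cams.camera_params("wrist"))
E
```

```text
pics
{'clock': 0.0, 'qpos': array([ 1.1512,  0.6293,  0.0384,  1.5184, -0.027 ,  0.9963, -0.02  ]), 'qd': array([ 0.0021, -0.001 ,  0.0027,  0.001 ,  0.0002, -0.0006, -0.0004]), 'tau': array([  0.0001, -56.3398,   1.2267, -19.3444,   0.0111,   0.0106,
         0.    ]), 'eef_pos': array([ 225.0183, -609.1523,  230.394 ]), 'tool_rot': array([-3.1397, -0.    ,  0.3538]), 'force': array([ 0.8417, -0.5371, -0.0573]), 'torque': array([-0.0055, -0.004 ,  0.0422]), 'gripper_force': 0.0, 'width': 85.05511594156195}
scene [[414.7674   0.     274.8565]
 [  0.     414.7674 212.1686]
 [  0.       0.       1.    ]] [[ -0.6109  -0.5509   0.5686 153.0952]
 [ -0.7917   0.4269  -0.437  290.5191]
 [ -0.002   -0.7171  -0.6969 665.8545]
 [  0.       0.       0.       1.    ]]
top [[479.55     0.     271.9044]
 [  0.     479.55   206.1288]
 [  0.       0.       1.    ]] [[   0.0114   -0.9985    0.0528  595.2423]
 [  -0.9998   -0.0106    0.0159  -98.2196]
 [  -0.0153   -0.053    -0.9985 1119.9858]
 [   0.        0.        0.        1.    ]]
{'K': array([[325.1923,   0.    , 285.0503],
       [  0.    , 325.1923, 207.6856],
       [  0.    ,   0.    ,   1.    ]]), 'tool_from_camera': array([[   0.0001,   -0.9543,   -0.2989,   76.7659],
       [   1.    ,   -0.0002,    0.0011,    0.4907],
       [  -0.0012,   -0.2989,    0.9543, -143.1674],
       [   0.    ,    0.    ,    0.    ,    1.    ]])}
```

View pics/scene0.png

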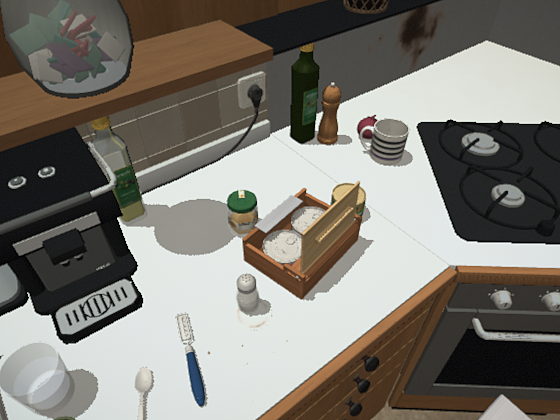

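View pics/top0.png

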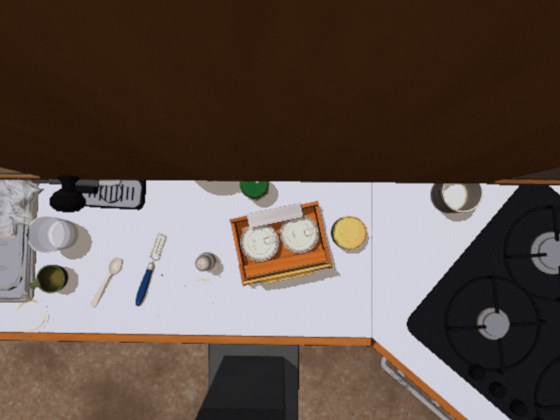

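The scene shows the box at about (305,240) with the cover standing at its near-right side, the shaker at (247,295), the jar at (243,212) and the low tin at (348,198). In the top view the box corners are near (232,218), (320,203), (330,268) and (243,284), and the lip is at about (275,215). I'll zoom in.

```bash
python3 - <<'E'
import cv2
a=cv2.imread("pics/top0.png")[170:300,190:380];cv2.imwrite("pics/topc.png",cv2.resize(a,None,fx=4,fy=4,interpolation=cv2.INTER_CUBIC))
a=cv2.imread("pics/scene0.png")[175:300,215:385];cv2.imwrite("pics/scenec.png",cv2.resize(a,None,fx=4,fy=4,interpolation=cv2.INTER_CUBIC))
E
```

```text
(no output)
```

View pics/topc.png

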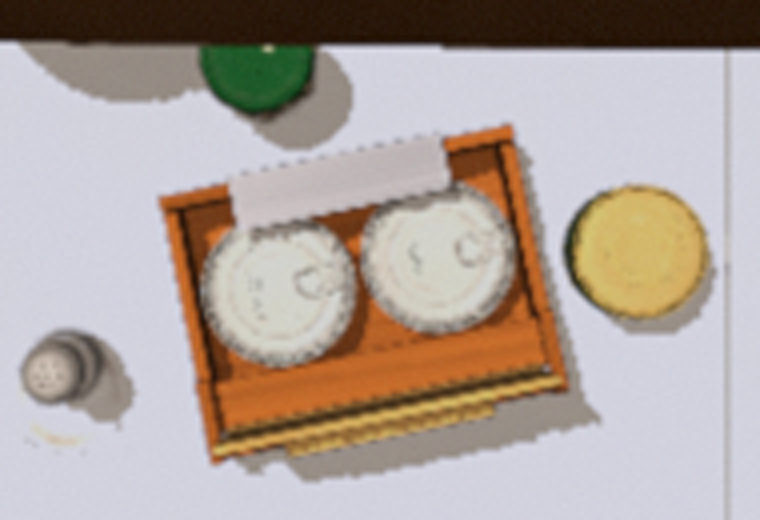

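View pics/scenec.png

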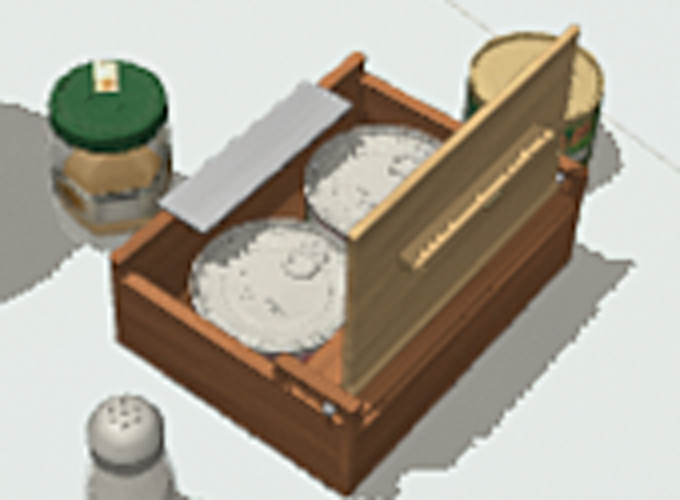

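The top crop shows the box rim corners at far left (160,198), far right (512,126), near right (568,388) and near left (212,462). The lip's hinge-side edge runs from (237,228) to (450,188), and the cover is nearly upright along the near side. In the scene crop a bright hinge pin end shows at (330,408) and the rib runs from (408,262) to (552,135).

```bash
cat > h.py <<'E'
import numpy as np, cv2
from cell import status,cams,ctrl
np.set_printoptions(suppress=True,precision=2)
def ray(n,uv):
    p=cams.camera_params(n);K,T=np.array(p["K"]),np.array(p["pose"])
    d=T[:3,:3]@np.linalg.inv(K)@[uv[0],uv[1],1.];return T[:3,3],d
def onplane(n,uv,pt,nrm):
    o,d=ray(n,uv);return o+d*(np.dot(np.array(pt)-o,nrm)/np.dot(d,nrm))
def onz(n,uv,z): return onplane(n,uv,[0,0,z],[0,0,1.])
def proj(n,P):
    p=cams.camera_params(n);T=np.array(p["pose"]);c=T[:3,:3].T@(np.array(P)-T[:3,3]);q=np.array(p["K"])@c;return q[:2]/q[2]
tc=lambda u,v:(190+u/4-.375,170+v/4-.375)
sc=lambda u,v:(215+u/4-.375,175+v/4-.375)
E
python3 - <<'E'
from h import *
FL,FR=onz("top",tc(160,198),56),onz("top",tc(512,126),56)
NL,NR=onz("top",tc(212,462),70),onz("top",tc(568,388),70)
LL,LR=onz("top",tc(237,228),71),onz("top",tc(450,188),71)
print(FL,FR,NL,NR,LL,LR)
# rigid 2D fit
L=np.array([[75,100],[75,-100],[-75,100],[-75,-100],[47,60],[47,-60]],float)
W=np.array([FL,FR,NL,NR,LL,LR])[:,:2]
lc,wc=L.mean(0),W.mean(0);U,S,V=np.linalg.svd((L-lc).T@(W-wc));R=(V.T@U.T)
t=wc-R@lc;yaw=np.arctan2(R[1,0],R[0,0]);print("box",t,yaw,np.degrees(yaw),np.linalg.det(R));print((W-t)@R-L)
ex=np.array([*R[:,0],0]);ey=np.array([*R[:,1],0]);O=np.array([*t,0])
B=lambda P:np.array([(P-O)@ex,(P-O)@ey,P[2]])
# scene check: floor corners / corners
for uv,z in [((350,492),0),((122,343),0),((575,240),0),((113,262),56),((360,58),56),((170,207),71),((210,228),71),((350,103),71)]:
    print("sc",uv,z,B(onz("scene",sc(*uv),z)))
print("pinL",B(onplane("scene",sc(330,408),O+100*ey,ey)),"pinR",B(onplane("scene",sc(560,178),O-92*ey,ey)))
# cover top corners: seen in scene (350,237) left, (577,28) right ; y=+-88
for uv,y in [((350,237),88),((577,28),-88),((345,388),88)]: print("cov",B(onplane("scene",sc(*uv),O+y*ey,ey)))
print("covtop",B(onz("top",tc(213,455),164)),B(onz("top",tc(562,380),164)))
for uv in [(40,380)]: print("shaker",onz("top",tc(*uv),90))
print("shaker base?",onz("scene",sc(125,430),90),"tin",onz("top",tc(640,252),58),"jar",onz("top",tc(258,60),84))
E
```

```text
[621.57  12.37  56.  ] [ 663.68 -182.63   56.  ] [477.95 -19.72  70.  ] [ 520.42 -212.82   70.  ] [605.26 -31.62  71.  ] [ 628.41 -147.81   71.  ]
box [ 570.9  -100.36] 0.21340010587808037 12.226925414458915 1.0
[[-1.61 -0.56]
 [-1.75 -0.05]
 [ 1.23 -1.51]
 [ 1.84  0.78]
 [ 1.13 -0.1 ]
 [-0.85  1.44]]
sc (350, 492) 0 [-72.87  92.3    0.  ]
sc (122, 343) 0 [72.12 95.6   0.  ]
sc (575, 240) 0 [ -67.83 -115.91    0.  ]
sc (113, 262) 56 [77.09 92.51 56.  ]
sc (360, 58) 56 [  76.39 -107.95   56.  ]
sc (170, 207) 71 [70.67 56.85 71.  ]
sc (210, 228) 71 [46.09 54.87 71.  ]
sc (350, 103) 71 [ 48.62 -61.37  71.  ]
pinL [-63.89 100.    65.7 ] pinR [-63.53 -92.    63.54]
cov [-60.45  88.   165.81]
cov [-59.86 -88.   164.03]
cov [-63.02  88.    67.57]
covtop [-61.72  88.23 164.  ] [-60.   -88.52 164.  ]
shaker [522.56  71.63  90.  ]
shaker base? [518.14  72.47  90.  ] tin [ 594.67 -253.4    58.  ] jar [696.32 -42.57  84.  ]
```

Call:
{"name": "move_arm", "arguments": {
  "plan": [
    [[24,53,0],[0,0,-0.9],0],
    [[24,53,0],[0,0,-0.9],0],
    [[24,53,0],[0,0,-0.9],0],
    [[24,53,0],[0,0,-0.9],0],
    [[24,53,0],[0,0,-0.9],0],
    [[24,53,0],[0,0,-0.9],0],
    [[24,53,0],[0,0,-0.9],0],
    [[24,53,0],[0,0,-0.9],0],
    [[22,52,-10],[0,0,-0.9],0],
    [[0,0,0],[0,0,0],0]
  ]
}}

```text
clock: 1.35
eef_pos: [440.5, -128.6, 220.6]
tool_rot: [-3.139, 0.0, 0.222]
force: [-0.4, -0.3, -0.7]
width: -0.3
gripper_force: 0.0
```

```bash
python3 - <<'E'
from h import *
s=status.read_state();print(s["clock"],s["eef_pos"],s["tool_rot"],s["force"],s["width"])
w=cams.get_image("wrist");cv2.imwrite("pics/w1.png",w)
E
```

```text
1.35 [ 440.46 -128.57  220.63] [-3.14  0.    0.22] [-0.43 -0.35 -0.66] -0.2768747830572555
```

View pics/w1.png

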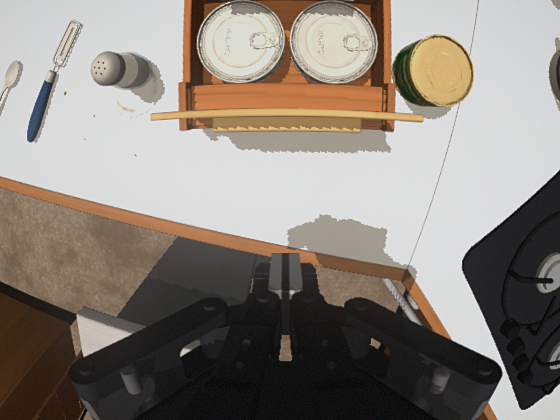

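The wrist view shows the box square to the tool. The cover's top edge runs from (150,116) to (424,118), the near cheek corners are at (179,131) and (394,131), and the fingertips are at (286,255).

```bash
cat >> h.py <<'E'
from scipy.spatial.transform import Rotation as Ro
def wray(uv,s):
    p=cams.camera_params("wrist");K=np.array(p["K"]);T=np.array(p["tool_from_camera"])
    d=(np.array(uv)-K[:2,2])/K[0,0];r=np.hypot(*d);c=np.array([*(d/r*np.sin(r)),np.cos(r)])
    R=Ro.from_euler("xyz",s["tool_rot"]).as_matrix()
    return s["eef_pos"]+R@T[:3,3],R@T[:3,:3]@c
def wz(uv,z,s):
    o,d=wray(uv,s);return o+d*(z-o[2])/d[2]
O=np.array([571,-102,0.]);YAW=0.2134
ex=np.array([np.cos(YAW),np.sin(YAW),0]);ey=np.array([-np.sin(YAW),np.cos(YAW),0])
B=lambda P:np.array([(P-O)@ex,(P-O)@ey,P[2]])
E
python3 - <<'E'
from h import *
s=status.read_state()
for uv,z in [((150,116),164),((424,118),164),((179,131),70),((394,131),70),((182,85),56),((393,85),56)]: print(uv,B(wz(uv,z,s)),wz(uv,z,s))
print("tcp",B(s["eef_pos"]))
E
```

```text
(150, 116) [-59.23  85.52 164.  ] [495.   -30.97 164.  ]
(424, 118) [-59.52 -90.88 164.  ] [ 532.08 -203.43  164.  ]
(179, 131) [-75.85  97.23  70.  ] [476.28 -23.04  70.  ]
(394, 131) [ -74.79 -102.76   70.  ] [ 519.67 -218.27   70.  ]
(182, 85) [-31.77  97.58  56.  ] [519.28 -13.36  56.  ]
(393, 85) [ -30.45 -104.85   56.  ] [ 563.45 -210.92   56.  ]
tcp [-134.75   -0.96  220.83]
```

Call:
{"name": "move_arm", "arguments": {
  "plan": [
    [[0,0,-40],[0,0,0.5],0],
    [[0,0,-40],[0,0,0],0],
    [[0,0,-33],[0,0,0],0],
    [[12,2,0],[0,0,0],0],
    [[12,2,0],[0,0,0],0],
    [[10,2,0],[0,0,0],0],
    [[0,0,0],[0,0,0],0]
  ]
}}

```text
clock: 2.28
eef_pos: [475.1, -127.6, 109.3]
tool_rot: [3.14, -0.003, 0.222]
force: [-0.1, 0.0, -0.5]
width: 0.2
gripper_force: 0.0
```

Call:
{"name": "move_arm", "arguments": {
  "plan": [
    [[8,2,0],[0,0,0],0],
    [[6,1,0],[0,0,0],0],
    [[6,1,-1],[0,0,0],0],
    [[6,1,-1],[0,0,0],0],
    [[5,2,-2],[0,0,0],0],
    [[5,1,-2],[0,0,0],0],
    [[5,1,-2],[0,0,0],0]
  ]
}}

```text
clock: 3.15
eef_pos: [514.4, -118.6, 100.1]
tool_rot: [-3.141, 0.0, 0.221]
force: [-1.2, 0.2, 0.1]
width: -0.4
gripper_force: 0.4
```

```bash
python3 - <<'E'
from h import *
s=status.read_state();print(s["eef_pos"],B(s["eef_pos"]),s["force"])
a=cams.get_image("scene")[155:300,215:385];w=cams.get_image("wrist")
a=cv2.resize(a,None,fx=2.3,fy=2.3,interpolation=cv2.INTER_CUBIC);w=cv2.resize(w,None,fx=.7,fy=.7)
c=np.zeros((max(a.shape[0],w.shape[0]),a.shape[1]+w.shape[1],3),np.uint8);c[:a.shape[0],:a.shape[1]]=a;c[:w.shape[0],a.shape[1]:]=w
cv2.imwrite("pics/c2.png",c);print(c.shape)
E
```

```text
[ 514.42 -118.62  100.09] [-58.82  -4.26 100.09] [-1.15  0.19  0.11]
(334, 783, 3)
```

View pics/c2.png

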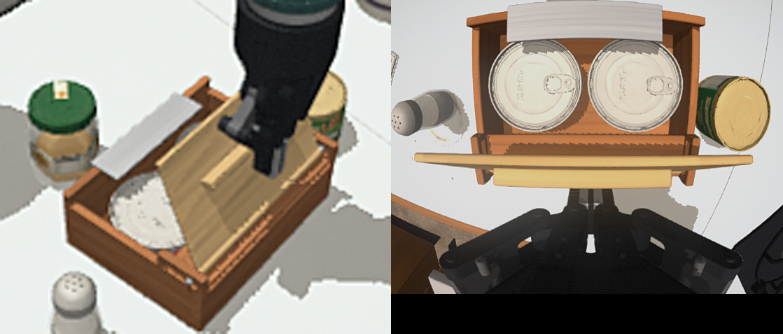

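The fingers are behind the cover and below the rib, and the cover now leans forward about 30°. The forces are light, so I'll continue along the arc.

Call:
{"name": "move_arm", "arguments": {
  "plan": [
    [[5,1,-2],[0,0,0],0],
    [[5,1,-3],[0,0,0],0],
    [[4,1,-3],[0,0,0],0],
    [[4,1,-4],[0,0,0],0],
    [[3,1,-4],[0,0,0],0],
    [[3,0,-5],[0,0,0],0],
    [[2,1,-5],[0,0,0],0],
    [[1,0,-5],[0,0,0],0],
    [[1,0,-4],[0,0,0],0],
    [[0,0,0],[0,0,0],0]
  ]
}}

```text
clock: 4.5
eef_pos: [542.1, -112.6, 64.9]
tool_rot: [-3.141, 0.001, 0.221]
force: [1.1, 0.8, 2.0]
width: -0.2
gripper_force: 0.9
```

```bash
python3 - <<'E'
from h import *
s=status.read_state();print(s["eef_pos"],B(s["eef_pos"]),s["force"])
a=cams.get_image("scene")[155:300,215:385];w=cams.get_image("wrist")
a=cv2.resize(a,None,fx=2.3,fy=2.3,interpolation=cv2.INTER_CUBIC);w=cv2.resize(w,None,fx=.7,fy=.7)
c=np.zeros((max(a.shape[0],w.shape[0]),a.shape[1]+w.shape[1],3),np.uint8);c[:a.shape[0],:a.shape[1]]=a;c[:w.shape[0],a.shape[1]:]=w
cv2.imwrite("pics/c3.png",c)
E
```

```text
[ 542.05 -112.58   64.92] [-30.53  -4.21  64.92] [1.15 0.77 2.  ]
```

View pics/c3.png

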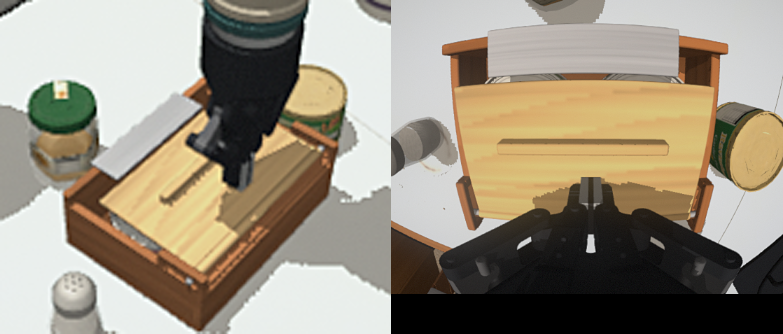

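The cover is nearly flat and its free edge is short of the lip, with the fingertips between hinge and rib. I'll press it flat.

Call:
{"name": "move_arm", "arguments": {
  "plan": [
    [[0,0,-2],[0,0,0],0],
    [[0,0,-2],[0,0,0],0],
    [[0,0,0],[0,0,0],0],
    [[0,0,0],[0,0,0],0]
  ]
}}

```text
clock: 5.1
eef_pos: [542.3, -112.5, 61.3]
tool_rot: [-3.141, -0.0, 0.221]
force: [1.9, 1.9, 3.3]
width: -0.6
gripper_force: 1.7
```

```bash
python3 - <<'E'
from h import *
s=status.read_state();print(s["eef_pos"],B(s["eef_pos"]),s["force"])
w=cams.get_image("wrist")[0:280];cv2.imwrite("pics/w4.png",cv2.resize(w,None,fx=1.4,fy=1.4))
E
```

```text
[ 542.3  -112.55   61.32] [-30.29  -4.23  61.32] [1.9  1.9  3.27]
```

View pics/w4.png

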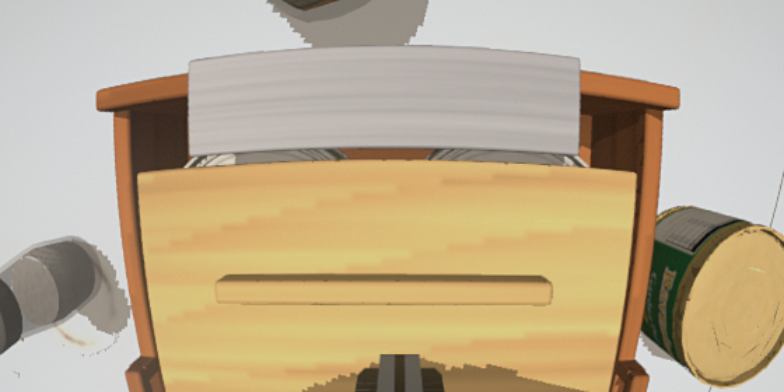

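The panel is flat with a gap still showing to the lip and the rib about 15–18 mm ahead of the fingertips. Now I'll slide forward.

Call:
{"name": "move_arm", "arguments": {
  "plan": [
    [[4,1,-0.5],[0,0,0],0],
    [[4,1,0],[0,0,0],0],
    [[4,1,0],[0,0,0],0],
    [[4,1,0],[0,0,0],0],
    [[3,0.5,0],[0,0,0],0],
    [[3,0.5,0],[0,0,0],0],
    [[0,0,0],[0,0,0],0]
  ]
}}

```text
clock: 6.02
eef_pos: [563.7, -107.7, 60.6]
tool_rot: [-3.141, 0.001, 0.221]
force: [-3.2, 0.5, 0.9]
width: -0.2
gripper_force: 2.1
```

Call:
{"name": "move_arm", "arguments": {
  "plan": [
    [[3,0.5,0],[0,0,0],0],
    [[3,0.5,0],[0,0,0],0],
    [[3,1,0],[0,0,0],0],
    [[3,0.5,0],[0,0,0],0],
    [[2,0.5,0],[0,0,0],0],
    [[0,0,0],[0,0,0],0]
  ]
}}

```text
clock: 6.78
eef_pos: [578.8, -104.5, 60.9]
tool_rot: [3.142, -0.001, 0.221]
force: [-2.9, 0.7, 1.7]
width: -0.2
gripper_force: 1.7
```

Call:
{"name": "move_arm", "arguments": {
  "plan": [
    [[1,0.2,0],[0,0,0],0],
    [[1,0.2,0],[0,0,0],0],
    [[0,0,0],[0,0,0],0],
    [[0,0,0],[0,0,0],0]
  ]
}}

```text
clock: 7.28
eef_pos: [580.3, -104.2, 60.8]
tool_rot: [-3.142, -0.0, 0.221]
force: [-2.9, 2.0, 2.1]
width: -0.0
gripper_force: 1.9
```

```bash
python3 - <<'E'
from h import *
s=status.read_state();print(s["eef_pos"],B(s["eef_pos"]),s["force"])
w=cams.get_image("wrist")[0:280];cv2.imwrite("pics/w5.png",cv2.resize(w,None,fx=1.4,fy=1.4))
E
```

```text
[ 580.35 -104.2    60.83] [ 8.67 -4.13 60.83] [-2.89  1.95  2.07]
```

View pics/w5.png

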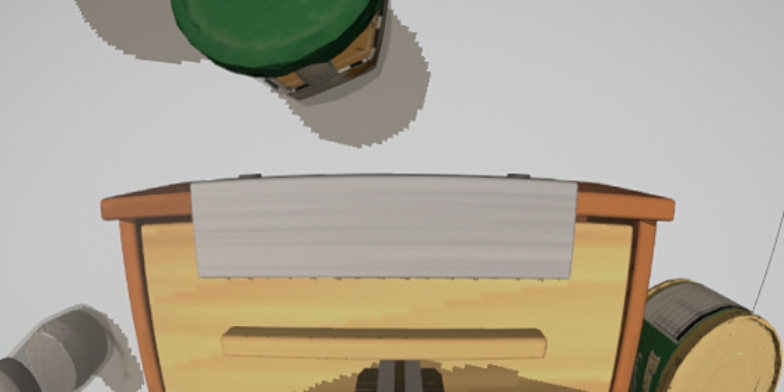

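The free edge is beneath the lip, with a thin dark gap of about 3 px left at the front wall (row 222). I'll push gently on until the stop shows as a rise in force.

Call:
{"name": "move_arm", "arguments": {
  "plan": [
    [[1,0.2,0],[0,0,0],0],
    [[1,0.2,0],[0,0,0],0],
    [[0,0,0],[0,0,0],0],
    [[0,0,0],[0,0,0],0]
  ]
}}

```text
clock: 7.82
eef_pos: [580.7, -104.1, 60.5]
tool_rot: [-3.141, 0.003, 0.221]
force: [-6.6, 0.7, 1.8]
width: -0.3
gripper_force: 3.4
```

The force rose to 6.6 N and motion stalled, so the runner is at its stop. I'll unload, lift clear and look.

Call:
{"name": "move_arm", "arguments": {
  "plan": [
    [[-1,-0.2,0],[0,0,0],0],
    [[0,0,3],[0,0,0],0],
    [[0,0,4],[0,0,0],0],
    [[-3,-0.6,5],[0,0,0],0],
    [[-5,-1,20],[0,0,0],0],
    [[-10,-2,40],[0,0,0],0],
    [[-20,-4,40],[0,0,0],0],
    [[0,0,0],[0,0,0],0],
    [[0,0,0],[0,0,0],0]
  ]
}}

```text
clock: 8.95
eef_pos: [544.3, -111.8, 173.9]
tool_rot: [3.141, -0.003, 0.221]
force: [0.1, 0.2, -0.5]
width: 0.1
gripper_force: 0.0
```

```bash
python3 - <<'E'
from h import *
s=status.read_state();print(s["eef_pos"],s["force"],s["clock"])
w=cams.get_image("wrist");t=cams.get_image("top")[170:300,190:380];sc_=cams.get_image("scene")[165:300,215:385]
w=cv2.resize(w[:300],(448,240));t=cv2.resize(t,None,fx=2.3,fy=2.3);a=cv2.resize(sc_,None,fx=2,fy=2)
c=np.zeros((570,790,3),np.uint8);c[:240,:448]=w;c[:270,450:790]=a;c[271:271+t.shape[0],:t.shape[1]]=t[:299]
cv2.imwrite("pics/c6.png",c)
E
```

```text
[ 544.27 -111.79  173.88] [ 0.12  0.16 -0.53] 8.95
```

View pics/c6.png

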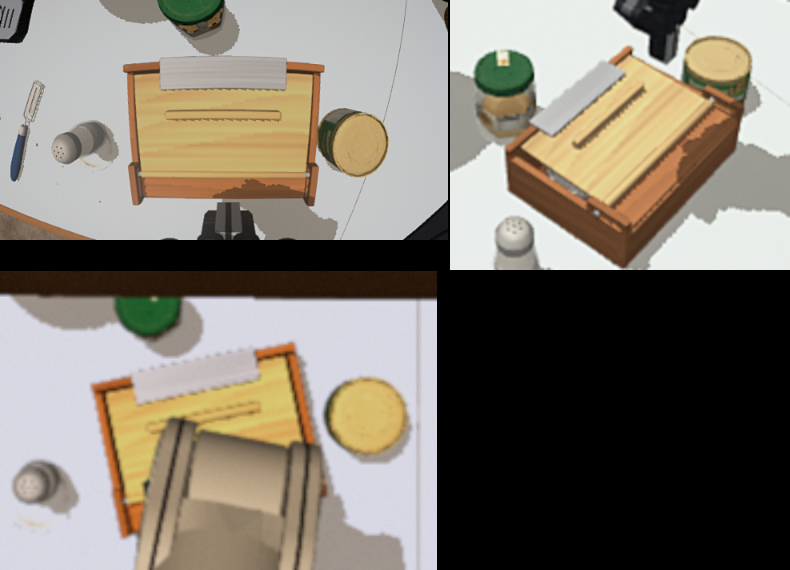

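All three views show the cover flat with its edge under the lip and the runner at the front of its slots. The bystanders have not moved and the gripper is clear, so I'm handing in.

```bash
python3 -c "
from cell import ctrl
print(ctrl.finish_job())"
```

```text
the job is handed in; nothing more can be done
None
```

The cover is folded down with its edge tucked under the steel lip and the runner pushed to its stop. It stayed shut after I let go and looked unmoved, as did the three bystanders, and the job is handed in (the hand-in gave no verdict).

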